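Gauge two printed pillars and sort them

TASK

Try both printed stone pillars on the steel gauge pin, one at a time: set the pillar's socket over the pin and push down without forcing it, feeling about a little if it catches, to learn whether it slides all the way down to the gauge's foot or is blocked at the pin's shoulder. Stand a pillar that goes fully home in the dark metal tray and a pillar that is blocked in the cardboard carton, putting each away before you try the next. Leave the paint bottle, the jar and the floor tile where they are.

Things in the scene. Friction and masses are not known exactly. Their poses are not given: they have to be found in the camera images.
- pillar_a: 3D-printed grey stone pillar, square, 38 x 38 mm, 64 mm high (66 over the coping), 50 to 100 g, upright. Origin: centre of its underside; z up, x and y square to its faces. A socket 21.5 mm wide, 52 mm deep, opens in the middle of the underside; the top is closed. A faulty print has an unseen lip that narrows the socket's mouth to 17 mm; only trying tells which is faulty.
- pillar_b: The other pillar, alike outside in every way (38 x 38 x 64 mm, socket in the underside); same origin and axes. It too may be sound or faulty.
- gauge: Steel plug gauge fixed to the bench, upright. Origin: centre of its underside on the bench. Round foot 72 mm across, 12 mm thick; from it rises a pin 20 mm in diameter up to a shoulder 49 mm above the bench (edge barely broken, 0.5 mm); on that a nose 13 mm in diameter rises 8 mm more, to 57 mm above the bench.
- gauge_seat (a point): Point on the pin's axis at the top face of the foot, 12 mm above the bench; z up along the pin. A sound pillar slides down until its underside is at this height.
- gauge_shoulder (a point): Point on the pin's axis at the shoulder, 49 mm above the bench. The nose enters any pillar; a faulty one is blocked with its underside at this height (a sound one set off-centre catches here too).
- tray: Dark metal open tray for pillars that fit, 135 (x) x 160 (y) mm outside, rim 16 mm high, walls and floor 4 mm thick. Origin: centre of its underside on the bench. Fixed.
- carton: Cardboard open carton for pillars that are blocked, 125 (x) x 150 (y) mm outside, rim 22 mm high, walls and floor 4 mm thick. Origin: centre of its underside on the bench. Fixed.
- paint_bottle: Bystander: dropper paint bottle, 25 mm in diameter, 75 mm high, standing. Origin: centre of its underside.
- wash_jar: Bystander: glass jar, 44 mm in diameter, 45 mm high, standing. Origin: centre of its underside.
- floor_tile: Bystander: printed floor tile lying flat, 75 x 75 x 10 mm. Origin: centre of its underside.
There are look-alikes about, which are no part of the job. Of the things that look like the tray, the smaller one is meant.

How it is judged:
By the outcome, as a careful person would: the job done as asked, in the order asked, and still so for the second after the job is handed in, with the robot touching nothing.
It also fails if it takes over 72 s, if anything falls off the work surface, if the arm or the gripper's body presses on something with over 40 N, if the wrist force passes 120 N, or if a joint passes its speed limit or range.

ROBOT

A 6-joint arm with a two-finger parallel gripper is mounted at the origin on the work surface. World frame = base frame: x ahead of the robot, y to its left, z up, the work surface at z = 0. Lengths are in mm, angles in rad, forces in N, time in s.
With the tool pointing down it reaches from about 325 to 925 mm from the base axis. Payload 3.1 kg.
Tool frame: the origin (TCP) lies midway between the tips of the shut fingers; the grasp point (between the pads) lies 19 mm behind it; z points along the fingers, y is the line along which they close (so a half turn about z gives the same grasp; the last joint's range is limited). The gripper opens to 85 mm and grips with 20 to 120 N. Pads are 22 mm wide; open, the fingers measure 114 mm over their backs; the gripper's body (76 mm by 85 mm) begins 54 mm behind the grasp point. The pads swing forward as they close: fully open they stand 13 mm farther back than shut.
Start: joints at [1.052, 0.217, 1.613, -0, 1.311, -0.112], TCP at [247.279, 574.014, 231.3] pointing down, gripper open.
Joint ranges: [-2.75, 2.75], [-0.78, 2.1], [0.31, 2.55], [-1.13, 4.27], [0.13, 2.63], [-2.58, 2.58]. Speed limits (rad/s): [2.79, 2.79, 3.14, 3.14, 3.14, 3.14].

INTERFACE

Orientations are given as a unit quaternion [w, x, y, z].
In Python, from bench import * gives the robot as it stands. The module is installed in compiled form; this text tells all that it offers.
- The arm moves only by the shell command python3 -m jog 'ROWS' [FORCE]. ROWS is a JSON object of lists of equal length, an entry for each row: "delta_pos": the shift along the tool's x, y, z in cm, a list of three; "spin": the turn about the tool's z in rad; "jaw": the opening, from 0 (shut) to 1 (fully open). A call has 1 to 12 rows; each row is the pose to reach, as a shift and turn from the pose commanded when the call began, along the tool's axes at that moment; what a row does not reach only later rows make up. A row lasts 1/10 s, in which the tool goes at most 50 mm and 8.59 degrees, less where a joint would pass 70% of its speed; a pose out of reach is approached as far as the arm can. A call with a gripper value outside its range is refused whole. The fingers move at their own pace and stop on an object; FORCE is the grip in N (left out, the last holds). Time passes only in rows, so rows that repeat a pose let the fingers close. It gives the time, the measured TCP pose, the force, the opening and the grip force at its end, in the units of the state.
- state(): the state, without advancing time (a new reading comes with each control period).
- get_image(name): name is "scene" or "top" or "wrist"; returns a dict with "img" (480x640x3 uint8, red, green, blue), "depth" (480x640 float32, mm along the optical axis (not along the pixel's ray), 0 where there is no reading), "mtx" (3x3 intrinsics, pixels), "D" ([k1, k2, p1, p2, k3] as OpenCV has them; the pictures are not rectified), "cam_to_world" (4x4, takes a point from camera to world coordinates). Camera axes: x right, y down, z forward; pixel columns grow to the right and rows downward; lengths in mm; the calibration is good to about 2 mm. A picture is of the moment at which its call begins.
- hand_in(): hands the job in; it is judged then, once.
The state is a dict: "time": time; "joint_positions": joint angles; "qd": joint speeds; "joint_torque": joint torques, N m; "tcp_pos": TCP position; "ee_rot": TCP orientation; "force": force on the tool from outside, world axes, zero at the start; "torque": the same for the moment, N m; "gripper_width": finger opening in mm; "finger_force": force on a finger pad.
Only numpy, scipy, OpenCV 4.12 (cv2) and the standard library are available. Lean on these libraries where they do the work, as an engineer would, in place of code of your own. Each camera call takes 0.05 s, during which the arm holds its last target. There are 200 camera calls.

## Working session

There is one attempt and no reset: what is moved stays moved. The work goes in short steps, Python scripts to look and compute and a shell command to move; the robot and the scene stay as the last step left them, time stands still between calls to the robot, and variables do not carry over. Pictures are saved under pics/ and viewed, at most 10 in all, crops included, and the job is handed in when it is done.

```bash
mkdir -p pics
python3 - <<'E'
from bench import *
import cv2,numpy as np
for n in("scene","top"):
    d=get_image(n);cv2.imwrite(f"pics/{n}.png",d["img"][:,:,::-1])
    np.savez(f"{n}.npz",**d)
    print(n,d["mtx"].round(1).tolist(),d["D"],d["cam_to_world"].round(3).tolist())
s=state();print(s["time"],s["tcp_pos"],s["ee_rot"],s["gripper_width"],s["force"])
E
```

```text
scene [[535.1, 0.0, 326.3], [0.0, 535.1, 237.6], [0.0, 0.0, 1.0]] [-0.11607759  0.          0.          0.          0.        ] [[-0.629, 0.524, -0.574, 1106.197], [0.777, 0.43, -0.46, 483.008], [0.005, -0.735, -0.678, 770.658], [0.0, 0.0, 0.0, 1.0]]
top [[545.6, 0.0, 316.7], [0.0, 545.6, 237.2], [0.0, 0.0, 1.0]] [-0.04388115  0.          0.          0.          0.        ] [[0.009, -0.985, 0.173, 343.241], [-1.0, -0.01, -0.01, -4.589], [0.011, -0.173, -0.985, 1040.266], [0.0, 0.0, 0.0, 1.0]]
0.1 [246.90354748 573.34411566 230.06472927] [-3.42573759e-04  2.02002445e-01  9.79384378e-01 -1.06541121e-03] 85.40349439947788 [-0.48071095 -0.62827708 -0.49100115]
```

View pics/top.png

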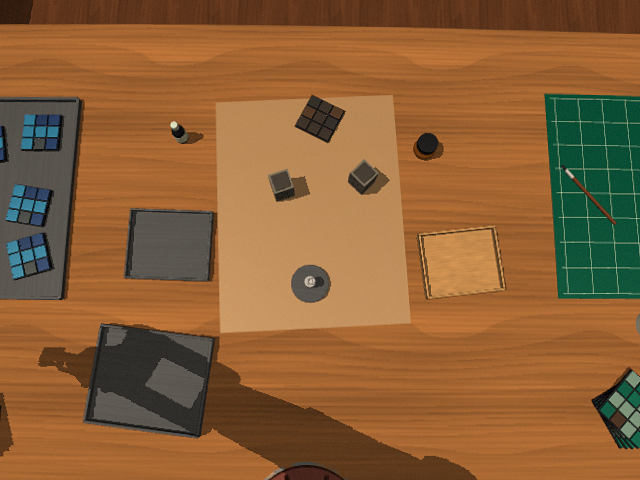

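View pics/scene.png

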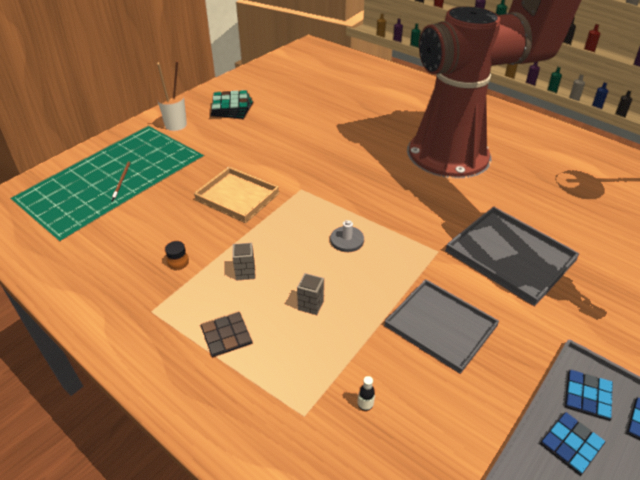

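The top view shows the pillars at about (282,185) and (363,178), and the gauge at (311,284). The smaller tray is at (170,245), the larger look-alike at (150,380), and the carton at (461,262). The scene view agrees. Next I measure them.

```bash
cat > h.py <<'E'
import cv2,numpy as np
def rays(d,uv):
    p=cv2.undistortPoints(np.float64(uv).reshape(-1,1,2),d["mtx"],d["D"]).reshape(-1,2)
    return np.c_[p,np.ones(len(p))]
def plane(d,uv,z):
    T=d["cam_to_world"];r=rays(d,uv)@T[:3,:3].T;o=T[:3,3]
    return (o+r*((z-o[2])/r[:,2])[:,None])
def cloud(d):
    h,w=d["depth"].shape;v,u=np.mgrid[:h,:w]
    P=rays(d,np.c_[u.ravel(),v.ravel()])*d["depth"].reshape(-1,1)
    T=d["cam_to_world"];P=P@T[:3,:3].T+T[:3,3]
    P[d["depth"].ravel()==0]=np.nan
    return P.reshape(h,w,3)
def tops(d,z0,z1,amin=30):
    C=cloud(d);m=((C[...,2]>z0)&(C[...,2]<z1)).astype(np.uint8)
    n,l,s,_=cv2.connectedComponentsWithStats(m)
    for i in range(1,n):
        if s[i,4]<amin: continue
        P=C[l==i];r=cv2.minAreaRect(P[:,:2].astype(np.float32))
        yield r,np.median(P[:,2]),s[i]
E
python3 - <<'E'
from h import *
for n in("top","scene"):
    d=dict(np.load(n+".npz"))
    for lab,z0,z1 in(("pillar top",58,74),("foot",8,17),("nose",50,58),("rim",11,30)):
        for r,z,s in tops(d,z0,z1,8 if lab=="nose" else 60):
            print(n,lab,np.round(r[0],1),np.round(r[1],1),round(r[2],1),round(float(z),1),s)
E
```

```text
top pillar top [ 637.6 -100.6] [38.8 39. ] 44.9 65.4 [350 160  28  27 431]
top pillar top [619.1  54.1] [39.1 38.1] 19.1 65.1 [268 169  26  26 431]
top foot [766.7 -17.7] [74.6 75.5] 62.5 10.5 [ 296   95   49   46 1014]
top foot [603.7 543.8] [409.4 164.4] 0.9 13.4 [   0   96   81  204 1353]
top foot [732.2 538.5] [74.7 77.3] 89.9 12.1 [  21  114   41   37 1204]
top foot [708.6 614.8] [73.2 11.4] 6.9 11.0 [  0 126   6  36 131]
top foot [582.9 548.5] [75.8 76.1] 81.9 11.8 [   6  184   45   43 1269]
top foot [ 598.5 -568.3] [83.3  6.9] 40.7 9.3 [582 187  31  33  70]
top foot [509.4 317.3] [ 67.5 136.9] 85.2 14.4 [123 208  43  70 272]
top foot [571.2 229.9] [85.3  7.4] 86.4 14.7 [168 210  45   6 109]
top foot [499.  190.8] [ 18.8 125.3] 81.0 14.6 [197 217  16  65 166]
top foot [482.4 538.7] [75.2 74.8] 17.5 11.5 [   6  233   45   47 1296]
top foot [435.3  -2. ] [70.2 70. ] 0.8 11.6 [291 265  38  38 983]
top foot [441.6 275.2] [108.7   4.3] 88.7 14.7 [134 277  58   4 110]
top foot [258.1 392.2] [156.   25.1] 2.1 13.0 [ 86 334  17  88 179]
top foot [ 165.4 -566.2] [70.   7.1] 34.8 13.2 [6
[... 6986 characters left out ...]
  19 173]
scene rim [766.9 -15.9] [72.3 20.2] 62.7 12.1 [216 317  20  30 174]
scene rim [747.   -3.4] [17.9 23.5] 41.5 12.3 [232 323  14  10  64]
scene rim [756.7  17.3] [22.4 21.7] 63.4 12.0 [236 331  15  13  89]
scene rim [535.5 480.6] [125.2 347.6] 67.4 14.5 [486 339 154 141 906]
scene rim [800.5  -4.7] [21.3 21.7] 64.1 11.7 [209 340  15  14  65]
scene rim [482.1 541.6] [74.6 72.7] 17.4 12.7 [ 567  370   46   47 1211]
scene rim [730.4 260.6] [12.2 25.9] 24.8 20.3 [357 398  17  13 105]
scene rim [477.9 623.8] [70.4 17.2] 6.3 12.7 [629 398  11  38 210]
scene rim [577.9 526.1] [23.8 74.1] 81.1 12.7 [541 412  37  39 480]
scene rim [584.  563.5] [47.7 75. ] 81.7 12.8 [ 557  422   48   51 1011]
```

```bash
cat >> h.py <<'E'
def goal(s,p,yaw=None):
    """delta_pos (cm, tool axes) and spin to bring the tcp to p, tool y at yaw (deg, world, mod 180)"""
    from scipy.spatial.transform import Rotation as Ro
    q=np.array(s["ee_rot"]);R=Ro.from_quat(q[[1,2,3,0]]).as_matrix()
    d=R.T@(np.array(p)-s["tcp_pos"])/10
    y=np.degrees(np.arctan2(R[1,1],R[0,1]));sp=0
    if yaw is not None: sp=-np.radians((yaw-y+90)%180-90)
    print("delta",d.round(2),"spin",round(sp,3),"| tcp",np.round(s["tcp_pos"],1),"yaw",round(y,1),"tilt z",R[:,2].round(4),"w",round(s["gripper_width"],1),"F",np.round(s["force"],1),"t",s["time"],"q",np.round(s["joint_positions"],2))
E
python3 -c "
from bench import *;from h import *
goal(state(),[619,55.2,130],109)"
python3 -m jog '{"delta_pos":[[-54.7,-32.9,0],[-54.7,-32.9,0],[-54.7,-32.9,0],[-54.7,-32.9,0],[-54.7,-32.9,0],[-54.7,-32.9,0],[-54.7,-32.9,0],[-54.7,-32.9,0],[-54.7,-32.9,5],[-54.7,-32.9,10],[-54.7,-32.9,10],[-54.7,-32.9,10]],"spin":[-0.74,-0.74,-0.74,-0.74,-0.74,-0.74,-0.74,-0.74,-0.74,-0.74,-0.74,-0.74],"jaw":[1,1,1,1,1,1,1,1,1,1,1,1]}' 40
python3 -c "
from bench import *;from h import *
goal(state(),[619,55.2,130],109)"
```

```text
delta [-54.68 -32.84  10.07] spin -0.738 | tcp [246.9 573.3 230.1] yaw 66.7 tilt z [-0.0011 -0.0019 -1.    ] w 85.4 F [-0.5 -0.6 -0.5] t 0.1 q [ 1.05  0.22  1.61 -0.    1.31 -0.11]
time: 1.3
tcp_pos: [580.8, 108.5, 160.1]
ee_rot: [-0.0, -0.166, 0.986, 0.0]
force: [-0.1, 0.4, 1.2]
gripper_width: 85.3
finger_force: 0.0
delta [-1.87 -6.29  3.01] spin 0.001 | tcp [580.8 108.5 160.1] yaw 109.1 tilt z [-2.e-04  1.e-04 -1.e+00] w 85.3 F [-0.1  0.4  1.2] t 1.3 q [ 0.07  0.22  1.76  0.    1.17 -1.84]
```

```bash
python3 -m jog '{"delta_pos":[[-1.9,-6.3,3],[-1.9,-6.3,3],[-1.9,-6.3,3],[-1.9,-6.3,3],[-1.9,-6.3,3]],"spin":[0,0,0,0,0],"jaw":[1,1,1,1,1]}'
python3 - <<'E'
from bench import *;from h import *
d=get_image("wrist");cv2.imwrite("pics/w1.png",d["img"][:,:,::-1]);goal(state(),[619,55.2,26],109)
for r,z,s in tops(d,58,74,200): print(r,z,s)
E
```

```text
time: 1.8
tcp_pos: [618.4, 58.0, 131.5]
ee_rot: [0.0, -0.166, 0.986, 0.0]
force: [-0.5, -0.2, -0.3]
gripper_width: 85.5
finger_force: 0.0
delta [ 0.06 -0.3  10.58] spin 0.003 | tcp [618.5  58.2 131.8] yaw 109.2 tilt z [ 7.e-04  3.e-04 -1.e+00] w 85.7 F [-0.1 -0.4  0.5] t 1.85 q [-0.02  0.31  1.7   0.    1.13 -1.92]
((636.6966552734375, -101.06472778320312), (38.34031677246094, 40.91866683959961), 46.00791549682617) 65.20371551434778 [   0  144   80   97 4899]
((618.3775024414062, 53.464969635009766), (39.184425354003906, 37.922969818115234), 19.89285659790039) 65.4375574356745 [ 277  217   70   69 4623]
```

View pics/w1.png

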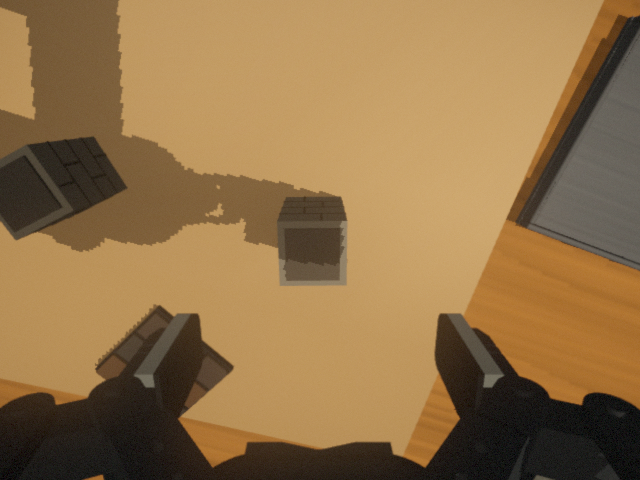

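The wrist view has the pillar centred at (312,253), lined up between the fingers. It agrees with the other cameras within 2 mm. Now I descend and grip.

```bash
python3 -m jog '{"delta_pos":[[0.05,-0.35,4],[0.05,-0.35,8],[0.05,-0.35,10],[0.05,-0.35,10.6],[0.05,-0.35,10.6],[0.05,-0.35,10.6],[0.05,-0.35,10.6],[0.05,-0.35,10.6],[0.05,-0.35,10.6],[0.05,-0.35,10.6],[0.05,-0.35,10.6],[0.05,-0.35,10.6]],"spin":[0,0,0,0,0,0,0,0,0,0,0,0],"jaw":[1,1,1,1,0.3,0.3,0.3,0.3,0.3,0.3,0.3,0.3]}' 40
python3 -c "
from bench import *;from h import *
goal(state(),[436,0.2,130],109)"
```

```text
time: 3.05
tcp_pos: [621.5, 53.6, 27.5]
ee_rot: [0.002, -0.166, 0.986, -0.0]
force: [-1.2, 0.9, 6.3]
gripper_width: 37.5
finger_force: 41.6
delta [ 19.24   1.01 -10.33] spin 0.001 | tcp [621.5  53.6  27.5] yaw 109.1 tilt z [ 4.2e-03  2.0e-04 -1.0e+00] w 37.5 F [-1.2  0.9  6.3] t 3.05 q [-0.03  0.45  1.73  0.    0.95 -1.93]
```

```bash
python3 -m jog '{"delta_pos":[[0,0,-4],[0,0,-8],[4,0.2,-9],[9,0.5,-9],[14,0.8,-9],[19,1,-9],[19.2,1,-9],[19.2,1,-9],[19.2,1,-9],[19.2,1,-9],[19.2,1,-9]],"spin":[0,0,0,0,0,0,0,0,0,0,0],"jaw":[0.3,0.3,0.3,0.3,0.3,0.3,0.3,0.3,0.3,0.3,0.3]}' 60
python3 - <<'E'
from bench import *;from h import *
goal(state(),[436,0.2,110],109)
for n in("top","scene","wrist"):
    d=get_image(n);np.savez(n+"2.npz",**d);cv2.imwrite(f"pics/{n}2.png",d["img"][:,:,::-1])
    C=cloud(d)
    m=(np.hypot(C[...,0]-436,C[...,1])<60)&(C[...,2]>70)
    print(n,m.sum(),np.percentile(C[m][:,2],[2,50,98]) if m.any() else "")
a=cv2.imread("pics/scene2.png")[140:300,240:450];b=cv2.imread("pics/wrist2.png")
cv2.imwrite("pics/c2.png",np.hstack([cv2.resize(a,(420,320)),cv2.resize(b,(380,320))]))
E
```

```text
time: 4.15
tcp_pos: [436.4, 0.2, 115.7]
ee_rot: [0.001, -0.166, 0.986, -0.0]
force: [0.3, -0.3, -1.0]
gripper_width: 37.5
finger_force: 60.4
delta [0.04 0.01 0.57] spin 0.002 | tcp [4.364e+02 2.000e-01 1.157e+02] yaw 109.1 tilt z [ 1.3e-03 -2.0e-04 -1.0e+00] w 37.5 F [ 0.3 -0.3 -1. ] t 4.15 q [-0.16 -0.05  2.14  0.    1.05 -2.07]
top 7264 [220.50893751 454.19795319 483.54175807]
scene 8614 [108.49518045 328.72110602 475.42778877]
wrist 70921 [107.56605329 172.54892923 201.24044751]
```

View pics/c2.png

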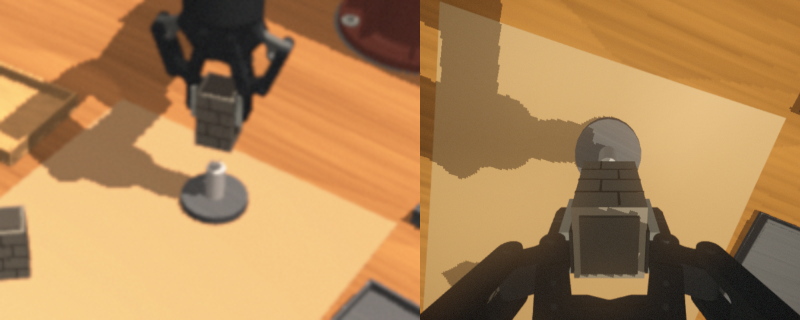

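The scene crop shows the pillar held straight above the pin, and the wrist view shows the foot just beyond it. I measure the offset between pillar and gauge within each camera.

```bash
cat > off.py <<'E'
from h import *
import sys
def off(d,ztop,c=(436,0)):
    C=cloud(d);near=np.hypot(C[...,0]-c[0],C[...,1]-c[1])<45
    out=[]
    for z0,z1 in((ztop-5,ztop+5),(8,16)):
        m=(near&(C[...,2]>z0)&(C[...,2]<z1)).astype(np.uint8)
        n,l,s,_=cv2.connectedComponentsWithStats(m)
        if n<2: print("none",z0);continue
        i=1+s[1:,4].argmax();P=C[l==i];r=cv2.minAreaRect(P[:,:2].astype(np.float32))
        print(" ",z0,"c",np.round(r[0],1),"sz",np.round(r[1],1),"ang",round(r[2],1),"z",np.percentile(P[:,2],[5,50,95]).round(1),s[i])
        if z0==8: # circle fit
            e=P[:,:2]-np.median(P[:,:2],0);h=cv2.convexHull(P[:,:2].astype(np.float32))[:,0]
            A=np.c_[2*h,np.ones(len(h))];x=np.linalg.lstsq(A,(h**2).sum(1),rcond=None)[0]
            print("  circle",x[:2].round(1),"r",np.sqrt(x[2]+x[0]**2+x[1]**2).round(1))
if __name__=="__main__":
    for n in("scene2","wrist2"):
        print(n);off(dict(np.load(n+".npz")),float(sys.argv[1]))
E
python3 off.py 155
```

```text
scene2
  150.0 c [436.8   6.8] sz [43.8 62.3] ang 0.8 z [150.9 154.3 157.9] [333 175  34  17 293]
  8 c [436.6   2. ] sz [70.3 70.8] ang 32.1 z [ 9.7 12.6 15. ] [330 226  35  25 537]
  circle [435.5   1.1] r 36.3
wrist2
  150.0 c [433.4  -1.7] sz [40.2 64.7] ang 19.5 z [151.1 153.4 155. ] [  204   306   229   112 15486]
  8 c [424.9  -6.2] sz [51.3 71.4] ang 22.6 z [10.7 11.9 13.1] [ 261  177  112   83 5511]
  circle [434.   -2.5] r 35.6
```

```bash
python3 -m jog '{"delta_pos":[[-0.03,-0.07,1.5],[-0.03,-0.07,3],[-0.03,-0.07,3.3],[-0.03,-0.07,3.4],[-0.03,-0.07,3.5],[-0.03,-0.07,3.6],[-0.03,-0.07,3.7],[-0.03,-0.07,3.8],[-0.03,-0.07,3.9],[-0.03,-0.07,4],[-0.03,-0.07,4],[-0.03,-0.07,4]],"spin":[0,0,0,0,0,0,0,0,0,0,0,0],"jaw":[0.3,0.3,0.3,0.3,0.3,0.3,0.3,0.3,0.3,0.3,0.3,0.3]}' 60
python3 - <<'E'
from bench import *;from h import *
s=state();goal(s,[436,0.2,77],109);print(np.round(s["torque"],2))
E
```

```text
time: 5.5
tcp_pos: [436.0, -0.5, 75.3]
ee_rot: [0.001, -0.166, 0.986, -0.0]
force: [2.0, 0.0, -1.3]
gripper_width: 37.2
finger_force: 60.6
delta [-0.03  0.07 -0.17] spin 0.001 | tcp [436.   -0.5  75.3] yaw 109.1 tilt z [ 1.9e-03 -3.0e-04 -1.0e+00] w 37.2 F [ 2.   0.  -1.3] t 5.5 q [-0.16  0.02  2.16  0.    0.96 -2.07]
[-0.06 -0.36  0.02]
```

```bash
python3 -m jog '{"delta_pos":[[0,0,0.1],[0,0,0.2],[0,0,0.3],[0,0,0.4],[0,0,0.5],[0,0,0.6],[0,0,0.6]],"spin":[0,0,0,0,0,0,0],"jaw":[0.3,0.3,0.3,0.3,0.3,0.3,0.3]}' 60
python3 - <<'E'
from bench import *;from h import *
s=state();goal(s,[436,0.2,77],109);print(np.round(s["torque"],2))
E
```

```text
time: 6.2
tcp_pos: [436.0, -0.6, 69.3]
ee_rot: [0.001, -0.166, 0.986, -0.0]
force: [4.8, -1.6, -0.4]
gripper_width: 37.3
finger_force: 60.6
delta [-0.02  0.07 -0.77] spin 0.002 | tcp [436.   -0.6  69.3] yaw 109.1 tilt z [ 1.9e-03 -4.0e-04 -1.0e+00] w 37.3 F [ 4.8 -1.6 -0.4] t 6.2 q [-0.16  0.03  2.17 -0.    0.95 -2.07]
[-0.23 -0.79 -0.02]
```

It's sliding below shoulder height with no vertical force. I ease sideways toward the lateral force and go on down.

```bash
python3 -m jog '{"delta_pos":[[-0.04,0,0.2],[-0.04,0,0.5],[-0.04,0,0.8],[-0.04,0,1.1],[-0.04,0,1.4],[-0.04,0,1.7],[-0.04,0,2.0],[-0.04,0,2.2],[-0.04,0,2.4],[-0.04,0,2.5],[-0.04,0,2.6],[-0.04,0,2.6]],"spin":[0,0,0,0,0,0,0,0,0,0,0,0],"jaw":[0.3,0.3,0.3,0.3,0.3,0.3,0.3,0.3,0.3,0.3,0.3,0.3]}' 60
python3 - <<'E'
from bench import *;from h import *
s=state();goal(s,[436,0.2,77],109);print(np.round(s["torque"],2))
E
```

```text
time: 7.4
tcp_pos: [436.2, -0.4, 43.1]
ee_rot: [0.001, -0.166, 0.986, -0.0]
force: [6.3, -2.8, 0.8]
gripper_width: 37.1
finger_force: 60.8
delta [-0.01  0.06 -3.39] spin 0.002 | tcp [ 4.362e+02 -4.000e-01  4.310e+01] yaw 109.1 tilt z [ 1.3e-03 -3.0e-04 -1.0e+00] w 37.1 F [ 6.3 -2.8  0.8] t 7.4 q [-0.16  0.08  2.17 -0.    0.89 -2.07]
[-0.43 -0.97  0.03]
```

```bash
python3 -m jog '{"delta_pos":[[-0.06,-0.02,0.1],[-0.06,-0.02,0.2],[-0.06,-0.02,0.3],[-0.06,-0.02,0.4],[-0.06,-0.02,0.4]],"spin":[0,0,0,0,0],"jaw":[0.3,0.3,0.3,0.3,0.3]}' 60
python3 - <<'E'
from bench import *;from h import *
s=state();goal(s,[436,0.2,77],109);print(np.round(s["torque"],2))
d=get_image("scene");np.savez("scene3.npz",**d)
cv2.imwrite("pics/c3.png",cv2.resize(d["img"][140:300,240:450,::-1],(630,480)))
E
```

```text
time: 7.9
tcp_pos: [436.3, -0.3, 39.5]
ee_rot: [-0.0, -0.166, 0.986, 0.0]
force: [2.8, -2.9, 5.9]
gripper_width: 37.2
finger_force: 61.4
delta [ 0.02  0.05 -3.75] spin 0.002 | tcp [ 4.363e+02 -3.000e-01  3.950e+01] yaw 109.1 tilt z [-4.e-04  0.e+00 -1.e+00] w 37.2 F [ 2.8 -2.9  5.9] t 7.9 q [-0.16  0.09  2.17 -0.    0.88 -2.07]
[-0.35 -0.53  0.02]
```

View pics/c3.png

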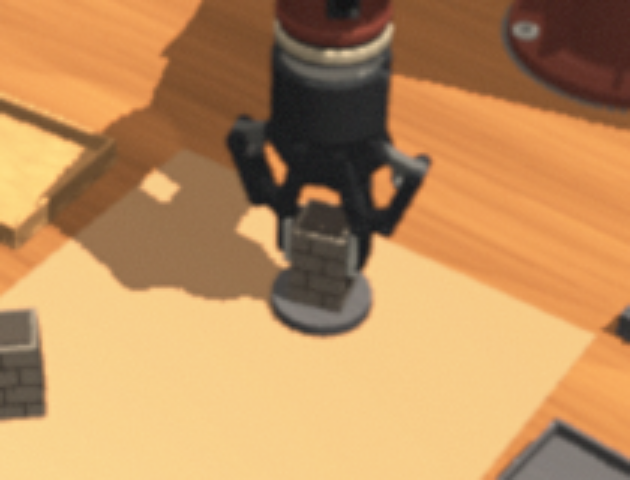

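The pillar sits flat on the foot at TCP z 39.5 with 6 N of contact, so it is fully home and goes to the tray. I lift it off and carry it there.

```bash
python3 -m jog '{"delta_pos":[[0,0,-2],[0,0,-4],[0,0,-6],[0,0,-7.5],[-2.5,3.5,-7.5],[-5,7,-7.5],[-7.5,10.5,-7.5],[-10,14,-7.5],[-12.5,17.5,-7.5],[-14.7,20.8,-7.5],[-14.7,20.8,-7.5],[-14.7,20.8,-7.5]],"spin":[0,0,0,0,0,0,0,0,0,0,0,0],"jaw":[0.3,0.3,0.3,0.3,0.3,0.3,0.3,0.3,0.3,0.3,0.3,0.3]}' 60
python3 -c "
from bench import *;from h import *
goal(state(),[507,245,32],109)"
```

```text
time: 9.15
tcp_pos: [503.5, 244.2, 111.5]
ee_rot: [-0.004, -0.167, 0.986, -0.001]
force: [-0.9, -0.7, -1.5]
gripper_width: 37.1
finger_force: 64.2
delta [-0.42 -0.04  7.95] spin 0.004 | tcp [503.5 244.2 111.5] yaw 109.2 tilt z [-0.0081 -0.0026 -1.    ] w 37.1 F [-0.9 -0.7 -1.5] t 9.15 q [ 0.33  0.22  1.85  0.    1.08 -1.58]
```

```bash
python3 -m jog '{"delta_pos":[[0,0,3],[0,0,6],[0,0,7.4],[0,0,7.7],[0,0,7.8],[0,0,7.8],[0,0,7.8]],"spin":[0,0,0,0,0,0,0],"jaw":[0.3,0.3,0.3,0.3,0.3,0.3,0.3]}' 60
python3 -c "
from bench import *;from h import *
goal(state(),[507,245,31.5],109)"
```

```text
time: 9.85
tcp_pos: [508.4, 244.7, 37.7]
ee_rot: [0.001, -0.166, 0.986, 0.0]
force: [0.4, 0.1, -0.3]
gripper_width: 37.2
finger_force: 64.2
delta [0.13 0.07 0.62] spin 0.001 | tcp [508.4 244.7  37.7] yaw 109.1 tilt z [ 2.7e-03  9.0e-04 -1.0e+00] w 37.2 F [ 0.4  0.1 -0.3] t 9.85 q [ 0.32  0.33  1.88  0.    0.93 -1.58]
```

```bash
python3 -m jog '{"delta_pos":[[0,0,0.2],[0,0,0.4],[0,0,0.5],[0,0,0.6],[0,0,0.65],[0,0,0.65]],"spin":[0,0,0,0,0,0],"jaw":[0.3,0.3,0.3,0.3,0.3,0.3]}' 60
python3 -c "
from bench import *;from h import *
goal(state(),[507,245,31.5],109)"
```

```text
time: 10.45
tcp_pos: [507.3, 244.5, 31.6]
ee_rot: [-0.0, -0.166, 0.986, -0.0]
force: [-4.7, -2.5, 11.0]
gripper_width: 37.1
finger_force: 65.7
delta [0.02 0.06 0.01] spin 0.002 | tcp [507.3 244.5  31.6] yaw 109.1 tilt z [-7.e-04 -4.e-04 -1.e+00] w 37.1 F [-4.7 -2.5 11. ] t 10.45 q [ 0.32  0.34  1.88 -0.    0.92 -1.58]
```

```bash
python3 -m jog '{"delta_pos":[[0,0,-0.1],[0,0,-0.1],[0,0,-0.1],[0,0,-0.1],[0,0,-0.1],[0,0,-3],[0,0,-7],[0,0,-10]],"spin":[0,0,0,0,0,0,0,0],"jaw":[0.5,0.7,0.8,0.8,0.8,0.8,0.8,0.8]}' 60
python3 -m jog '{"delta_pos":[[-0.3,-5,0],[-0.5,-10,0],[-0.7,-15,0],[-0.8,-20,0],[-0.9,-25,0],[-1,-30,0],[-1,-34,0],[-1,-36.8,0],[-1,-36.8,0],[-1,-36.8,0],[-1,-36.8,0],[-1,-36.8,0]],"spin":[0.15,0.3,0.45,0.6,0.75,0.9,1.05,1.11,1.11,1.11,1.11,1.11],"jaw":[1,1,1,1,1,1,1,1,1,1,1,1]}' 60
python3 - <<'E'
from bench import *;from h import *
goal(state(),[637.5,-99.5,28],45.5)
d=get_image("wrist");t=get_image("top");c=get_image("scene")
for n,i in(("wrist",d),("top",t),("scene",c)):
  for r,z,s in tops(i,58,74,200): 
    if 400<r[0][0]<700 and abs(r[0][1])<280: print(n,r,z,s)
cv2.imwrite("pics/c4.png",np.hstack([cv2.resize(d["img"],(400,300)),cv2.resize(c["img"],(400,300))])[:,:,::-1])
E
```

```text
time: 11.25
tcp_pos: [507.5, 244.5, 131.1]
ee_rot: [0.0, -0.166, 0.986, 0.0]
force: [1.3, -1.0, 0.8]
gripper_width: 68.0
finger_force: 0.0
time: 12.45
tcp_pos: [636.4, -98.6, 129.3]
ee_rot: [-0.0, 0.378, 0.926, 0.0]
force: [-0.5, 0.1, -0.8]
gripper_width: 85.1
finger_force: 0.0
delta [-1.500e-01  1.000e-02  1.013e+01] spin 0.002 | tcp [636.4 -98.6 129.3] yaw 45.6 tilt z [-8.e-04  5.e-04 -1.e+00] w 85.1 F [-0.5  0.1 -0.8] t 12.45 q [-0.26  0.36  1.64  0.    1.15 -1.06]
wrist ((636.4942016601562, -100.87796783447266), (38.305908203125, 38.746910095214844), 45.62164306640625) 65.34034058628282 [ 281  224   70   68 4620]
top ((505.707763671875, 242.42872619628906), (39.49116134643555, 39.26752471923828), 16.98105239868164) 68.84807271562079 [162 228  26  26 475]
scene ((637.0867309570312, -98.45977783203125), (42.331138610839844, 38.41496276855469), 45.22861099243164) 65.63035528655746 [232 242  21  19 345]
scene ((506.28887939453125, 245.42100524902344), (40.73680114746094, 39.061546325683594), 20.374208450317383) 69.17413345769683 [421 285  27  25 449]
```

View pics/c4.png

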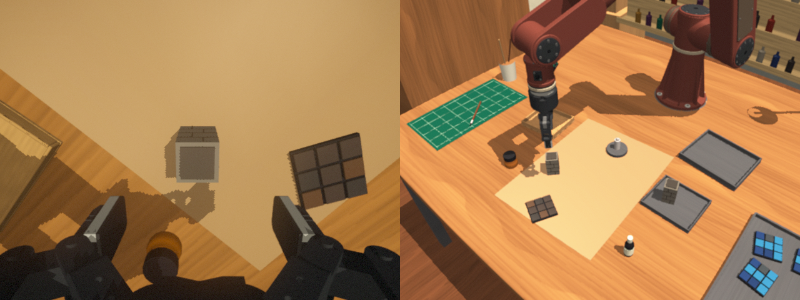

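The pillar stands in the tray (scene (672,190) of the composite; its top is at 69 mm). The second pillar is centred in the wrist view. Now I grip it.

```bash
python3 -m jog '{"delta_pos":[[0,0,4],[0,0,8],[0,0,9.8],[0,0,10.2],[0,0,10.2],[0,0,10.2],[0,0,10.2],[0,0,10.2],[0,0,10.2],[0,0,10.2],[0,0,10.2],[0,0,10.2]],"spin":[0,0,0,0,0,0,0,0,0,0,0,0],"jaw":[1,1,1,1,0.3,0.3,0.3,0.3,0.3,0.3,0.3,0.3]}' 60
python3 -m jog '{"delta_pos":[[0,0,-3],[0,0,-7],[0,0,-9],[0,0,-9]],"spin":[0,0,0,0],"jaw":[0.3,0.3,0.3,0.3]}' 60
python3 -c "
from bench import *;from h import *
goal(state(),[437,-0.5,116],45.5)"
```

```text
time: 13.8
tcp_pos: [639.1, -100.7, 30.2]
ee_rot: [0.002, 0.379, 0.926, 0.0]
force: [0.5, -1.2, 6.4]
gripper_width: 37.5
finger_force: 61.7
time: 14.2
tcp_pos: [640.0, -100.9, 122.3]
ee_rot: [0.004, 0.379, 0.926, 0.001]
force: [-0.2, 0.1, 0.1]
gripper_width: 37.3
finger_force: 61.0
delta [21.52 -7.07  0.44] spin -0.0 | tcp [ 640.  -100.9  122.3] yaw 45.5 tilt z [ 0.0083 -0.0022 -1.    ] w 37.3 F [-0.2  0.1  0.1] t 14.2 q [-0.26  0.37  1.64  0.    1.12 -1.06]
```

```bash
python3 -m jog '{"delta_pos":[[4.5,-1.5,0],[9,-3,0],[13.5,-4.5,0],[18,-6,0],[21.5,-7.1,0],[21.5,-7.1,0.2],[21.5,-7.1,0.2],[21.5,-7.1,0.2],[21.5,-7.1,0.2],[21.5,-7.1,0.2]],"spin":[0,0,0,0,0,0,0,0,0,0],"jaw":[0.3,0.3,0.3,0.3,0.3,0.3,0.3,0.3,0.3,0.3]}' 60
python3 - <<'E'
from bench import *;from h import *
from off import off
goal(state(),[436.3,-0.3,116],45.5)
for n in("scene","wrist"):
    d=get_image(n);print(n);off(d,155)
    np.savez(n+"4.npz",**d)
E
```

```text
time: 15.2
tcp_pos: [434.9, -0.5, 115.8]
ee_rot: [0.0, 0.379, 0.925, 0.0]
force: [0.1, -0.6, -1.9]
gripper_width: 37.1
finger_force: 61.0
delta [-0.08  0.11 -0.02] spin -0.001 | tcp [434.9  -0.5 115.8] yaw 45.5 tilt z [ 5.e-04 -1.e-04 -1.e+00] w 37.1 F [ 0.1 -0.6 -1.9] t 15.2 q [-0.16 -0.06  2.14 -0.    1.06 -0.96]
scene
  150 c [444.8  -7. ] sz [38.   8.5] ang 43.1 z [150.4 151.9 153.9] [340 178   6  13  42]
  8 c [436.3   1.8] sz [70.3 71. ] ang 33.4 z [ 9.5 12.7 15. ] [330 226  35  25 532]
  circle [435.1   0.9] r 36.2
wrist
  150 c [4.338e+02 1.000e-01] sz [33.  35.3] ang 46.2 z [150.5 151.5 152.4] [ 263  315  110   98 8364]
  8 c [426.6   4.2] sz [71.2 51.5] ang 49.0 z [10.6 11.9 13. ] [ 261  181  111   82 5288]
  circle [434.2  -2.2] r 35.5
```

Run:
```python
from h import *
from off import off
off(dict(np.load("wrist2.npz")),152.5);print();off(dict(np.load("wrist4.npz")),149.5); off(dict(np.load("wrist4.npz")),147)
```

```text
147.5 c [433.5  -1.5] sz [40.6 64.4] ang 19.5 z [150.3 153.3 154.6] [  213   303   214   115 15838]
  8 c [424.9  -6.2] sz [51.3 71.4] ang 22.6 z [10.7 11.9 13.1] [ 261  177  112   83 5511]
  circle [434.   -2.5] r 35.6

  144.5 c [4.34e+02 2.00e-01] sz [64.4 40. ] ang 44.8 z [147.1 151.1 153.2] [  216   301   206   114 15217]
  8 c [426.6   4.2] sz [71.2 51.5] ang 49.0 z [10.6 11.9 13. ] [ 261  181  111   82 5288]
  circle [434.2  -2.2] r 35.5
  142 c [4.34e+02 2.00e-01] sz [64.6 40.1] ang 45.8 z [144.4 150.6 151.8] [  216   297   206   118 13540]
  8 c [426.6   4.2] sz [71.2 51.5] ang 49.0 z [10.6 11.9 13. ] [ 261  181  111   82 5288]
  circle [434.2  -2.2] r 35.5
```

```bash
python3 -m jog '{"delta_pos":[[-0.12,-0.06,1],[-0.12,-0.06,2],[-0.12,-0.06,3],[-0.12,-0.06,3.2],[-0.12,-0.06,3.3],[-0.12,-0.06,3.4],[-0.12,-0.06,3.5],[-0.12,-0.06,3.6],[-0.12,-0.06,3.7],[-0.12,-0.06,3.8],[-0.12,-0.06,3.8]],"spin":[0,0,0,0,0,0,0,0,0,0,0],"jaw":[0.3,0.3,0.3,0.3,0.3,0.3,0.3,0.3,0.3,0.3,0.3]}' 60
python3 - <<'E'
from bench import *;from h import *
s=state();goal(s,[436.3,-0.3,79],45.5);print(np.round(s["torque"],2))
E
```

```text
time: 16.4
tcp_pos: [434.6, -1.3, 79.0]
ee_rot: [-0.0, 0.379, 0.926, -0.0]
force: [-3.6, -0.5, 9.7]
gripper_width: 37.4
finger_force: 62.4
delta [-0.05  0.19  0.  ] spin 0.0 | tcp [434.6  -1.3  79. ] yaw 45.5 tilt z [-5.e-04 -0.e+00 -1.e+00] w 37.4 F [-3.6 -0.5  9.7] t 16.4 q [-0.16  0.01  2.16 -0.    0.97 -0.96]
[-0.21  0.59 -0.07]
```

Contact at shoulder height with 10 N. I feel about in a small circle under light pressure.

```bash
python3 -m jog '{"delta_pos":[[0.08,0,0.03],[0.06,0.06,0.03],[0,0.08,0.03],[-0.06,0.06,0.03],[-0.08,0,0.03],[-0.06,-0.06,0.03],[0,-0.08,0.03],[0.06,-0.06,0.03],[0.08,0,0.03],[0.04,0,0.03],[0,0,0.03],[0,0,0.03]],"spin":[0,0,0,0,0,0,0,0,0,0,0,0],"jaw":[0.3,0.3,0.3,0.3,0.3,0.3,0.3,0.3,0.3,0.3,0.3,0.3]}' 60
python3 - <<'E'
from bench import *;from h import *
s=state();goal(s,[436.3,-0.3,79],45.5);print(np.round(s["torque"],2))
E
python3 -m jog '{"delta_pos":[[0.16,0,0.03],[0.14,0.08,0.03],[0.08,0.14,0.03],[0,0.16,0.03],[-0.08,0.14,0.03],[-0.14,0.08,0.03],[-0.16,0,0.03],[-0.14,-0.08,0.03],[-0.08,-0.14,0.03],[0,-0.16,0.03],[0.08,-0.14,0.03],[0.14,-0.08,0.03]],"spin":[0,0,0,0,0,0,0,0,0,0,0,0],"jaw":[0.3,0.3,0.3,0.3,0.3,0.3,0.3,0.3,0.3,0.3,0.3,0.3]}' 60
python3 - <<'E'
from bench import *;from h import *
s=state();goal(s,[436.3,-0.3,79],45.5);print(np.round(s["torque"],2))
E
```

```text
time: 17.6
tcp_pos: [434.6, -1.3, 79.0]
ee_rot: [-0.0, 0.379, 0.926, -0.0]
force: [-4.3, -1.2, 10.4]
gripper_width: 37.0
finger_force: 62.2
delta [-0.05  0.19  0.  ] spin 0.0 | tcp [434.6  -1.3  79. ] yaw 45.5 tilt z [-6.e-04  0.e+00 -1.e+00] w 37.0 F [-4.3 -1.2 10.4] t 17.6 q [-0.16  0.01  2.16 -0.    0.97 -0.96]
[-0.18  0.78 -0.01]
time: 18.8
tcp_pos: [434.4, -1.2, 79.0]
ee_rot: [0.002, 0.378, 0.926, 0.0]
force: [-2.4, -3.0, 8.1]
gripper_width: 37.4
finger_force: 62.1
delta [-0.08  0.2   0.  ] spin 0.0 | tcp [434.4  -1.2  79. ] yaw 45.5 tilt z [ 0.0031 -0.001  -1.    ] w 37.4 F [-2.4 -3.   8.1] t 18.8 q [-0.16  0.    2.17 -0.    0.97 -0.96]
[-0.54  0.23 -0.01]
```

Still held at shoulder height. To be sure this isn't just an off-centre catch, I lift 3 mm with the nose still in the mouth and feel the sideways play in each direction to find the centre.

```bash
cat > r.py <<'E'
from bench import *;import numpy as np
s=state();q=np.array(s["ee_rot"])
from scipy.spatial.transform import Rotation as Ro
R=Ro.from_quat(q[[1,2,3,0]]).as_matrix()
print("t",round(s["time"],2),"tcp",np.round(s["tcp_pos"],2),"tool-xy",(R.T@np.array(s["tcp_pos"]))[:2].round(2),"Ftool",(R.T@np.array(s["force"])).round(1),"Tt",(R.T@np.array(s["torque"])).round(2))
E
J='"spin":[0,0,0,0],"jaw":[0.3,0.3,0.3,0.3]'
python3 -m jog '{"delta_pos":[[-0.14,0.08,-0.2],[-0.14,0.08,-0.4],[-0.14,0.08,-0.4],[-0.14,0.08,-0.4]],"spin":[0,0,0,0],"jaw":[0.3,0.3,0.3,0.3]}' >/dev/null; python3 r.py
python3 -m jog '{"delta_pos":[[0.1,0,0],[0.2,0,0],[0.3,0,0],[0.3,0,0],[0.3,0,0]],"spin":[0,0,0,0,0],"jaw":[0.3,0.3,0.3,0.3,0.3]}' >/dev/null; python3 r.py
python3 -m jog '{"delta_pos":[[-0.2,0,0],[-0.4,0,0],[-0.6,0,0],[-0.6,0,0],[-0.6,0,0]],"spin":[0,0,0,0,0],"jaw":[0.3,0.3,0.3,0.3,0.3]}' >/dev/null; python3 r.py
python3 -m jog '{"delta_pos":[[0.3,0.1,0],[0.3,0.2,0],[0.3,0.3,0],[0.3,0.3,0],[0.3,0.3,0]],"spin":[0,0,0,0,0],"jaw":[0.3,0.3,0.3,0.3,0.3]}' >/dev/null; python3 r.py
python3 -m jog '{"delta_pos":[[0,-0.2,0],[0,-0.4,0],[0,-0.6,0],[0,-0.6,0],[0,-0.6,0]],"spin":[0,0,0,0,0],"jaw":[0.3,0.3,0.3,0.3,0.3]}' >/dev/null; python3 r.py
```

```text
t 19.2 tcp [434.38  -1.28  80.98] tool-xy [-310.68  303.63] Ftool [-2.2 -0.1 -0.4] Tt [ 0.03 -0.25 -0.02]
t 19.7 tcp [433.94  -0.85  81.18] tool-xy [-310.88  303.3 ] Ftool [-7.1 -1.1  5.5] Tt [ 0.25 -1.58  0.01]
t 20.2 tcp [435.84  -3.06  80.7 ] tool-xy [-312.85  303.32] Ftool [0.9 0.  0.6] Tt [ 0.02 -0.04  0.01]
t 20.7 tcp [435.35  -0.73  80.81] tool-xy [-311.65  303.68] Ftool [-3.  -6.6  1. ] Tt [ 1.2  -0.68  0.04]
t 21.2 tcp [433.11  -3.    81.43] tool-xy [-310.91  301.81] Ftool [-1.1  3.6  1.6] Tt [-0.7  -0.21 -0.02]
```

```bash
cat > r.py <<'E'
from bench import *;import numpy as np
s=state();a=np.radians(45.5);y=np.array([np.cos(a),np.sin(a)]);x=np.array([-y[1],y[0]])
p=np.array(s["tcp_pos"]);f=np.array(s["force"])
print("t",round(s["time"],2),"X",round(x@p[:2],2),"Y",round(y@p[:2],2),"z",round(p[2],1),"F",round(x@f[:2],1),round(y@f[:2],1),round(f[2],1))
E
python3 -m jog '{"delta_pos":[[0,0.25,0],[0,0.25,0],[-0.2,0.25,0],[-0.4,0.25,0],[-0.4,0.25,0],[-0.4,0.25,0]],"spin":[0,0,0,0,0,0],"jaw":[0.3,0.3,0.3,0.3,0.3,0.3]}' >/dev/null; python3 r.py
python3 -m jog '{"delta_pos":[[-0.1,0,0],[-0.2,0,0],[-0.2,0,0],[-0.2,0,0]],"spin":[0,0,0,0],"jaw":[0.3,0.3,0.3,0.3]}' >/dev/null; python3 r.py
```

```text
t 21.8 X -314.31 Y 302.68 z 80.7 F -0.1 0.2 -0.9
t 22.2 X -315.43 Y 302.67 z 80.6 F 4.5 -0.2 0.4
```

```bash
python3 -m jog '{"delta_pos":[[0.2,0.03,0],[0.37,0.03,0],[0.37,0.03,0],[0.37,0.03,0.1],[0.37,0.03,0.2],[0.37,0.03,0.25],[0.37,0.03,0.3],[0.37,0.03,0.3]],"spin":[0,0,0,0,0,0,0,0],"jaw":[0.3,0.3,0.3,0.3,0.3,0.3,0.3,0.3]}' >/dev/null; python3 r.py
python3 -m jog '{"delta_pos":[[0.06,0,0.02],[0.05,0.05,0.02],[0,0.06,0.02],[-0.05,0.05,0.02],[-0.06,0,0.02],[-0.05,-0.05,0.02],[0,-0.06,0.02],[0.05,-0.05,0.02],[0.05,0,0.02],[0,0,0.02]],"spin":[0,0,0,0,0,0,0,0,0,0],"jaw":[0.3,0.3,0.3,0.3,0.3,0.3,0.3,0.3,0.3,0.3]}' >/dev/null; python3 r.py
python3 -m jog '{"delta_pos":[[0.12,0,0.02],[0.1,0.06,0.02],[0.06,0.1,0.02],[0,0.12,0.02],[-0.06,0.1,0.02],[-0.1,0.06,0.02],[-0.12,0,0.02],[-0.1,-0.06,0.02],[-0.06,-0.1,0.02],[0,-0.12,0.02],[0.06,-0.1,0.02],[0,0,0.02]],"spin":[0,0,0,0,0,0,0,0,0,0,0,0],"jaw":[0.3,0.3,0.3,0.3,0.3,0.3,0.3,0.3,0.3,0.3,0.3,0.3]}' >/dev/null; python3 r.py
```

```text
t 23.0 X -313.52 Y 303.51 z 79.0 F 1.6 -1.2 7.2
t 24.0 X -313.55 Y 303.5 z 79.0 F 2.5 -1.9 7.2
t 25.2 X -313.59 Y 303.53 z 79.0 F 2.7 -2.8 9.8
```

```bash
python3 -m jog '{"delta_pos":[[0,0,-0.3],[0.07,-0.05,-0.3],[0.07,-0.05,-0.3],[0.07,-0.05,-0.3]],"spin":[0,0,0,0],"jaw":[0.3,0.3,0.3,0.3]}' >/dev/null; python3 r.py
python3 -m jog '{"delta_pos":[[0,0,0.1],[0,0,0.2],[0,0,0.3],[0,0,0.3]],"spin":[0,0,0,0],"jaw":[0.3,0.3,0.3,0.3]}' >/dev/null; python3 r.py
python3 -m jog '{"delta_pos":[[0.12,0,0],[0.2,0.1,0],[0.12,0.2,0],[0,0.2,0],[-0.12,0.2,0],[-0.2,0.1,0],[-0.2,0,0],[-0.2,-0.12,0],[-0.1,-0.2,0],[0,-0.2,0],[0.12,-0.2,0],[0,0,0]],"spin":[0,0,0,0,0,0,0,0,0,0,0,0],"jaw":[0.3,0.3,0.3,0.3,0.3,0.3,0.3,0.3,0.3,0.3,0.3,0.3]}' >/dev/null; python3 r.py
```

```text
t 25.6 X -311.92 Y 302.54 z 80.2 F 0.6 0.1 -1.0
t 26.0 X -312.29 Y 302.76 z 79.0 F 2.7 -3.8 11.4
t 27.2 X -313.27 Y 302.68 z 79.0 F 1.4 -5.9 12.3
```

A lateral play of about 3–5 mm (a sound socket would give 8.5) and a steady stop at shoulder height with 12 N, even when centred, mean this one is blocked. It goes to the carton.

```bash
python3 -m jog '{"delta_pos":[[0,0,-2],[0,0,-4.5],[-3.5,-2.7,-4.5],[-7,-5.4,-4.5],[-10.5,-8,-4.5],[-14,-10.7,-4.5],[-17.5,-13.3,-4.5],[-21,-16,-4.5],[-23.1,-17.5,-4.5],[-23.1,-17.5,-4.5],[-23.1,-17.5,-4.5],[-23.1,-17.5,-4.5]],"spin":[0,0,0,0,0,0,0,0,0,0,0,0],"jaw":[0.3,0.3,0.3,0.3,0.3,0.3,0.3,0.3,0.3,0.3,0.3,0.3]}' 60
python3 -c "
from bench import *;from h import *
goal(state(),[478,-288,38],45.5)"
```

```text
time: 28.4
tcp_pos: [475.8, -288.1, 121.4]
ee_rot: [-0.002, 0.378, 0.926, 0.0]
force: [0.4, 0.3, -0.5]
gripper_width: 37.3
finger_force: 61.4
delta [-0.18  0.16  8.34] spin 0.0 | tcp [ 475.8 -288.1  121.4] yaw 45.5 tilt z [-0.0026  0.0021 -1.    ] w 37.3 F [ 0.4  0.3 -0.5] t 28.4 q [-0.67  0.2   1.86  0.    1.09 -1.47]
```

```bash
python3 -m jog '{"delta_pos":[[0,0,3],[0,0,6],[0,0,7.5],[0,0,8.1],[0,0,8.3],[0,0,8.3],[0,0,8.3]],"spin":[0,0,0,0,0,0,0],"jaw":[0.3,0.3,0.3,0.3,0.3,0.3,0.3]}' 60
python3 -m jog '{"delta_pos":[[0,0,0.1],[0,0,0.2],[0,0,0.3],[0,0,0.3]],"spin":[0,0,0,0],"jaw":[0.3,0.3,0.3,0.3]}' 60
```

```text
time: 29.1
tcp_pos: [478.1, -290.4, 41.1]
ee_rot: [0.001, 0.379, 0.926, -0.0]
force: [0.7, 0.6, -1.1]
gripper_width: 37.0
finger_force: 61.4
time: 29.5
tcp_pos: [476.9, -289.6, 36.5]
ee_rot: [-0.0, 0.379, 0.926, 0.0]
force: [-0.6, -0.6, -0.5]
gripper_width: 36.9
finger_force: 61.4
```

```bash
python3 -m jog '{"delta_pos":[[0,0,0.1],[0,0,0.2],[0,0,0.3],[0,0,0.3]],"spin":[0,0,0,0],"jaw":[0.3,0.3,0.3,0.3]}' 60
```

```text
time: 29.9
tcp_pos: [477.0, -289.7, 34.2]
ee_rot: [-0.0, 0.379, 0.926, 0.0]
force: [-1.9, 1.6, 5.0]
gripper_width: 37.4
finger_force: 62.0
```

On the floor with 5 N. I release it, retreat and check.

```bash
python3 -m jog '{"delta_pos":[[0,0,0],[0,0,0],[0,0,0],[0,0,0],[0,0,-0.1],[0,0,-3],[0,0,-7],[0,0,-11],[3,3,-13],[6,6,-13],[9,9,-13],[9,9,-13]],"spin":[0,0,0,0,0,0,0,0,0,0,0,0],"jaw":[0.5,0.7,0.8,0.8,0.8,0.8,0.8,0.8,0.8,0.8,0.8,0.8]}' 60
python3 -m jog '{"delta_pos":[[0,0,0],[0,0,0],[0,0,0]],"spin":[0,0,0],"jaw":[0.8,0.8,0.8]}'
python3 - <<'E'
from bench import *;from h import *
for n in("top","scene"):
    d=get_image(n);cv2.imwrite(f"pics/f{n}.png",d["img"][:,:,::-1])
    for r,z,s in tops(d,60,76,200):
        if 400<r[0][0]<700 and abs(r[0][1])<400: print(n,r,z)
a=cv2.imread("pics/ftop.png");b=cv2.imread("pics/fscene.png")
cv2.imwrite("pics/f.png",np.hstack([cv2.resize(a,(400,300)),cv2.resize(b,(400,300))]))
E
```

```text
time: 31.1
tcp_pos: [475.1, -158.0, 163.4]
ee_rot: [-0.001, 0.377, 0.926, 0.001]
force: [-0.7, -1.1, -0.6]
gripper_width: 68.4
finger_force: 0.0
time: 31.4
tcp_pos: [476.0, -163.6, 163.6]
ee_rot: [0.0, 0.379, 0.925, -0.0]
force: [-0.2, -0.6, 0.2]
gripper_width: 68.6
finger_force: 0.0
top ((505.75360107421875, 242.39120483398438), (39.36237716674805, 38.85658645629883), 19.57229995727539) 68.87360014663534
top ((475.31109619140625, -283.559326171875), (33.14006042480469, 29.499540328979492), 47.37055969238281) 69.13560329741222
scene ((477.21246337890625, -285.87890625), (42.639732360839844, 38.88719177246094), 45.378173828125) 69.95614744851639
scene ((506.784912109375, 245.52780151367188), (41.654109954833984, 38.73497772216797), 19.613330841064453) 69.36376566823031
```

View pics/f.png

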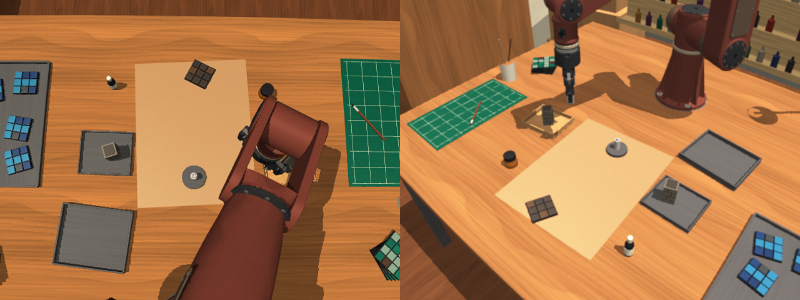

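The picture shows one pillar upright in the smaller tray (108,152 in the top half) and the other upright in the carton (548,115 in the scene half). The bystanders haven't moved and the gripper is clear.

```bash
python3 -c "
from bench import *
print(hand_in())"
```

```text
the job is handed in; nothing more can be done
None
```

Both pillars were tried and the job is handed in at about 31 s: the one nearer the tray went fully home and stands in the tray, and the other was blocked at the shoulder and stands in the carton.

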